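Find the pin with a drilling template and hold it down

ROBOT

A 6-joint arm with a two-finger parallel gripper is mounted at the origin on the work surface. World frame = base frame: x ahead of the robot, y to its left, z up, the work surface at z = 0. Lengths are in m, angles in rad, forces in N, time in s.
With the tool pointing down it reaches from about 0.35 to 0.975 m from the base axis. Payload 17.4 kg.
Tool frame: the origin (TCP) lies on the centre line of the jaws, within the pads' length; the fingertips stand 25 mm ahead of it and the grasp point (between the pads) lies 6 mm ahead of it (tips_ahead is the distance from the TCP to the fingertips, in m); z points along the fingers, y is the line along which they close (so a half turn about z gives the same grasp; the last joint's range is limited). The gripper opens to 85 mm and grips with 20 to 120 N. Pads are 22 mm wide; open, the fingers measure 114 mm over their backs; the gripper's body (76 mm by 85 mm) begins 54 mm behind the grasp point. The pads swing forward as they close: fully open they stand 13 mm farther back than shut.
Start: joints at [1.257, 0.116, 1.442, -0, 1.584, -0.038], TCP at [0.184, 0.649, 0.256] pointing down, gripper open.
Joint ranges: [-2.83, 2.83], [-0.83, 2.19], [0.07, 2.5], [-1.14, 4.28], [0.01, 3], [-2.97, 2.97]. Speed limits (rad/s): [1.89, 1.89, 2.22, 3.14, 3.14, 3.14].

INTERFACE

Orientations are given as a unit quaternion [x, y, z, w].
In Python, from plant import * gives the robot as it stands.
- The arm moves only by the tool step_arm, never from a script. Its argument "deltas" is text: rows parted by semicolons, each of 5 numbers parted by spaces: the finger opening in m, from 0 to 0.0854, then the shift along the tool's x, y, z in m, then the turn about the tool's z in rad. In form: claw x y z yaw; .... A call has 1 to 8 rows; each row is the pose to reach, as a shift and turn from the pose commanded when the call began, along the tool's axes at that moment; what a row does not reach only later rows make up. A row lasts 1/10 s, in which the tool goes at most 50 mm and 8.59 degrees, less where a joint would pass 70% of its speed; a pose out of reach is approached as far as the arm can. A call with a gripper value outside its range is refused whole. The fingers move at their own pace and stop on an object; "grip_force" is the grip in N (left out, the last holds). Time passes only in rows, so rows that repeat a pose let the fingers close. It gives the time, the measured TCP pose, the force, the opening and the grip force at its end, in the units of the state.
- get_obs(): the state, without advancing time (a new reading comes with each control period).
- camera(name): name is "scene" or "top" or "wrist"; returns the picture (400x640x3 uint8, red, green, blue); there is no depth.
- camera_model(name): a dict with "fov_y" (degrees; the focal length in pixels is half the picture's height over the tangent of half this angle, whatever the lens; pixels are square), "cx", "cy" (the principal point, pixels), "D" ([k1, k2, p1, p2, k3] as OpenCV has them; the pictures are not rectified), "position" and "rotation" of the camera in the world; the wrist camera has in their place "mount" (4x4, takes a point from camera to tool coordinates, whose origin is the TCP and whose axes are the flange's). Camera axes: x right, y up, looking along -z (the intrinsics and any distortion apply to the point x, -y, -z); pixel columns grow to the right and rows downward; lengths in m; the calibration is good to about 2 mm. A picture is of the moment at which its call begins: read the wrist's pose just before it. camera_model takes no time and is no camera call.
- finish_job(): hands the job in; it is judged then, once.
Trained networks look in the newest picture that a camera, given by its name, has taken for a name from the list of things; names that differ only in an ending like _2 or _b are one class to them, and where a whole thing is asked for, a point or a joint stands for the part that bears it (a point fixed in the world has none). Each returns a list of dicts, best first, with "p" (0 to 1); they miss things now and then, are a little off and sometimes report something else, mostly with a low value. They report only what shows in the picture. A call takes as long as a camera call.
- find_in(camera, thing): "point" ([x, y, z] in m, in the coordinates of the camera as it stood for that picture, good to about 4 mm: the middle of the surface that is visible of it).
The state is a dict: "time": time; "joints": joint angles; "qd": joint speeds; "tau": joint torques, N m; "tool_pos": TCP position; "ee_rot": TCP orientation; "ft_force": force on the tool from outside, world axes, zero at the start; "ft_torque": the same for the moment, N m; "finger_gap": finger opening in m; "grip_force": force on a finger pad.
Only numpy, scipy, OpenCV 4.12 (cv2) and the standard library are available. Lean on these libraries where they do the work, as an engineer would, in place of code of your own. Each camera call takes 0.05 s, during which the arm holds its last target. There are 200 camera calls.

TASK

Take the pale drilling template by its red grip and bring it up over the bridge jig, high enough to clear the hidden locating pin, until its long edge rests against the dark fence; then slide it along the fence, feeling for the pin, until it drops on. Press it down against the sprung bed until the bed has gone well down, and finish like that: still gripping the template and holding it pressed, flush with the fence. Leave the other things on the bench where they are.

Things in the scene. Friction and masses are not known exactly. Their poses are not given: they have to be found in the camera images.
- cover_mid (a point): centre of the loose drilling template (0.25 to 0.45 kg), 30 mm above its underside, z up: pale wooden plate 100 (x) x 150 (y) x 20 mm thick, with a red grip bar 70 (x) x 30 (y) x 40 mm high on its middle, 60 mm tall in all. The bar is gripped across its 30 mm (fingers closing along y) and reaches from 10 mm below this point to 30 mm above it. A half turn makes no difference.
- cover_hole (a point): mouth of the template's pin hole, in the centre of its underside, hidden from above by the grip bar; axes as cover_mid. Round, 14 mm across, 20 mm deep.
- jig: the bridge jig, fixed to the bench: plywood base 150 (x) x 250 (y) x 22 mm high, a dark fence along y on its +x side, a cork bed 88 (x) x 200 (y) mm in its middle whose top is 30 mm above the bench at rest. Origin at the centre of its underside, at bench level, z up.
- fence_mid (a point): middle of the top edge of the fence's inner face, 50 mm in +x from the jig's origin, 64 mm above the bench; axes as the jig. The fence is 230 mm long (along y), 22 mm thick. The template's 150 mm edge goes flush against the inner face, which looks to the jig's -x; its hole is then on the pin's line.
- pin_range (a point): middle of the line along which the pin's tip may be, 40 mm above the bench (10 mm above the resting bed), axes as the jig. The fixed steel pin, 10 mm thick, tapering over its top 4.5 mm to 5 mm, stands upright in a dark slot in the bed, anywhere from 25 mm in -y to 25 mm in +y of this point: not told where. The template covers it during the work.
- bed (a joint): how far the sprung bed is pressed down, m: 0 at rest, 0.005 at its stop. It yields from about 4 N and reaches its stop at about 10 N (weight of the template included). More than about 0.003 counts as well down.
- glue: glue bottle, white, 60 mm diameter, 190 mm tall, standing. Origin at the centre of its underside. To be left alone.
- tape: roll of pale tape lying flat, 90 mm diameter, 25 mm high. Origin at the centre of its underside. To be left alone.
- clamp_a: spool clamp standing upright: two 42 mm wooden discs on a steel rod, 105 mm tall. Origin at the centre of its underside. To be left alone.
- clamp_b: the second spool clamp, the same. Origin at the centre of its underside. To be left alone.
- sander: cork sanding block, about 52 x 92 x 27 mm. Origin at the centre of its underside. To be left alone.
- plane: small block plane, 45 x 130 mm, 51 mm tall. Origin at the centre of its underside. To be left alone.

How it is judged:
On the way:
1. the template is pushed against the fence while still up at the height of the pin's tip or above it (underside 34 to 60 mm above the bench) (contact force between cover and jig above 0.3 N and angle between the x axis of cover_mid and the x axis of jig, either way round below 0.12 rad and x of cover_mid in the frame of jig between -0.006 and 0.006 m and y of cover_mid in the frame of jig between -0.08 and 0.08 m and z of cover_mid in the frame of jig between 0.064 and 0.09 m), for 0.1 s.
At the end, for the whole second after the job is handed in: the template is down over the pin, level, its edge within 4 mm of the fence and parallel to it within 0.07 rad, the sprung bed is pressed down by more than 2.5 mm, and the fingers still hold the template (more than 1 N), all through the last second (value of joint bed above 0.0025 m and z of cover_mid in the frame of jig below 0.0595 m and x of cover_mid in the frame of jig between -0.004 and 0.004 m and y of cover_mid in the frame of jig between -0.032 and 0.032 m and angle between the x axis of cover_mid and the x axis of jig, either way round below 0.07 rad and angle between cover_mid's own z axis and vertical below 0.07 rad and contact force between the fingers and cover above 1 N and contact force between cover and jig above 4 N); the arm keeps its last pose, push and grip.
It fails at once if another thing on the bench was moved by more than 30 mm (distance of any of glue, tape, clamp_a, clamp_b, sander, plane from where it was at the start of the episode above 0.03 m).
It also fails if it takes over 72 s, if anything falls off the work surface, if the arm or the gripper's body presses on something with over 40 N, if the wrist force passes 120 N, or if a joint passes its speed limit or range.

## Working session

There is one attempt and no reset: what is moved stays moved. The work goes in short steps, Python scripts to look and compute and a tool call to move; the robot and the scene stay as the last step left them, time stands still between calls to the robot, and variables do not carry over. Pictures are saved under pics/ and viewed, at most 10 in all, crops included, and the job is handed in when it is done.

Besides the shell and the picture viewer there is one more tool, called after "Emit:" as name(argument=value, ...), one argument or row to a line, values as JSON. step_arm: Moves the arm, as the interface text tells. Its arguments: {"type":"object","properties":{"deltas":{"type":"string"},"grip_force":{"type":"number"}},"required":["deltas"]}

```bash
mkdir -p pics; cat > h.py <<'E'
from plant import *
import numpy as np, cv2
from scipy.spatial.transform import Rotation as R
def snap(name,f):
    im=camera(name); cv2.imwrite('pics/'+f,im[:,:,::-1].copy()); return im
def cam(name):
    m=camera_model(name)
    if 'mount' in m:
        o=get_obs(); M=np.array(m['mount']); T=np.eye(4)
        T[:3,:3]=R.from_quat(o['ee_rot']).as_matrix(); T[:3,3]=o['tool_pos']; T=T@M
        return m,T[:3,:3],T[:3,3]
    r=np.array(m['rotation'],float)
    r=R.from_quat(r).as_matrix() if r.size==4 else r.reshape(3,3)
    return m,r,np.array(m['position'])
def K(m):
    f=200/np.tan(np.radians(m['fov_y'])/2); return np.array([[f,0,m['cx']],[0,f,m['cy']],[0,0,1.]])
def pix2(name,uv,z):
    m,r,p=cam(name)
    q=cv2.undistortPoints(np.array(uv,float).reshape(-1,1,2),K(m),np.array(m['D'],float)).reshape(-1,2)
    d=np.c_[q[:,0],-q[:,1],-np.ones(len(q))]@r.T
    return p+d*((z-p[2])/d[:,2])[:,None]
def proj(name,X):
    m,r,p=cam(name); c=(np.array(X,float)-p)@r; c=c*[1,-1,-1]
    return cv2.projectPoints(c,np.zeros(3),np.zeros(3),K(m),np.array(m['D'],float))[0].reshape(-1,2)
def find(name,th):
    m,r,p=cam(name)
    return [(round(d['p'],2),np.round(r@np.array(d['point'])+p,3)) for d in find_in(name,th)][:3]
E
python3 - <<'E'
from h import *
snap('top','t1.png'); print(camera_model('top'))
o=get_obs();print(o['time'],o['tool_pos'],o['ee_rot'],o['ft_force'],o['finger_gap'])
for t in ['cover_mid','jig','glue','tape','clamp_a','sander','plane']: print(t,find('top',t))
E
```

```text
{'fov_y': 54.02969725874024, 'cx': 319.93944775867044, 'cy': 195.4523645132628, 'D': array([-0.05382635,  0.        ,  0.        ,  0.        ,  0.        ]), 'position': array([ 0.33684518, -0.08359825,  1.27958264]), 'rotation': array([-0.06763465,  0.06315767,  0.70756448, -0.70056347])}
0.05 [0.18379817 0.64933656 0.25555618] [ 1.37493661e-01  9.90502483e-01 -5.61929380e-04 -9.73734966e-05] [0.2008036  1.13749764 0.03006627] 0.08580145428793508
cover_mid [(0.96, array([0.549, 0.253, 0.021]))]
jig [(0.73, array([0.764, 0.133, 0.121])), (0.7, array([ 0.53 , -0.117,  0.03 ]))]
glue [(0.63, array([0.765, 0.132, 0.124])), (0.22, array([ 0.527, -0.119,  0.031]))]
tape [(0.87, array([0.731, 0.281, 0.028])), (0.54, array([ 0.529, -0.12 ,  0.035]))]
clamp_a [(0.64, array([ 0.752, -0.173,  0.092])), (0.48, array([ 0.78 , -0.088,  0.091]))]
sander [(0.72, array([ 0.519, -0.426,  0.033]))]
plane [(0.77, array([ 0.378, -0.428,  0.021]))]
```

View pics/t1.png

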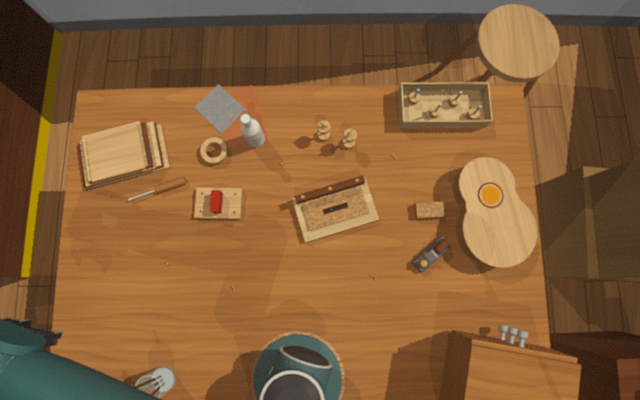

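The top view shows the template at about (217,203) with its grip bar running up-down (roughly world x). The jig is at (336,209) with the fence on its upper side (+x), the bottle at (252,130), the tape at (213,151) and the clamps at (323,130) and (349,140).

```bash
python3 - <<'E'
import cv2
im=cv2.imread('pics/t1.png')[165:250,185:390]
cv2.imwrite('pics/t1c.png',cv2.resize(im,None,fx=3.9,fy=3.9,interpolation=cv2.INTER_CUBIC))
E
```

```text
(no output)
```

View pics/t1c.png

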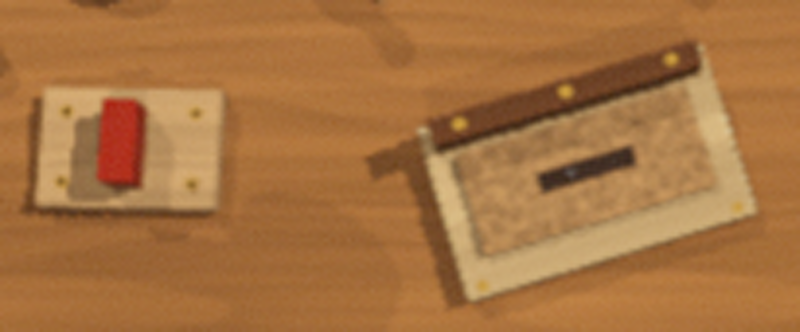

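Zoomed in, the template corners (crop) are (45,88), (223,90), (217,212) and (37,207). The jig base corners are (420,128), (705,43), (757,212) and (468,300). A bright dot in the slot at (572,172), left of its middle at (587,168), is probably the pin.

```bash
python3 - <<'E'
from h import *
f=lambda L:(np.array(L,float)+.5)/3.9-.5+[185,165]
def fit(P,L): # P pts, L local
    c=P[:,:2].mean(0); l=L-L.mean(0); H=l.T@(P[:,:2]-c); a=np.arctan2(H[0,1]-H[1,0],H[0,0]+H[1,1])
    Rm=np.array([[np.cos(a),-np.sin(a)],[np.sin(a),np.cos(a)]]); t=c-Rm@L.mean(0)
    print(np.round(t,4),'yaw',round(a,3),'res',np.round((P[:,:2]-t-L@Rm.T)*1e3,1).tolist()); return t,Rm
P=pix2('top',f([(45,88),(223,90),(217,212),(37,207)]),.02)
fit(P,np.array([[.05,.075],[.05,-.075],[-.05,-.075],[-.05,.075]]))
P=pix2('top',f([(420,128),(705,43),(757,212),(468,300)]),.022)
t,Rm=fit(P,np.array([[.075,.125],[.075,-.125],[-.075,-.125],[-.075,.125]]))
print('pin local',(pix2('top',f([(572,172)]),.04)[:,:2]-t)@Rm)
print('slot local',(pix2('top',f([(587,168)]),.03)[:,:2]-t)@Rm)
print('bar ', pix2('top',f([(104,98),(143,100),(138,186),(99,183)]),.06))
o=get_obs();print(R.from_quat(o['ee_rot']).as_matrix().round(3))
E
```

```text
[0.552  0.2572] yaw -0.026 res [[1.0, 1.3], [1.6, -0.7], [-2.1, -1.1], [-0.5, 0.5]]
[ 0.5302 -0.1264] yaw 0.28 res [[-0.8, -1.0], [0.5, -1.2], [0.7, 1.6], [-0.3, 0.6]]
pin local [[-0.00056072  0.01445331]]
slot local [[0.00048674 0.00096632]]
bar  [[0.58759133 0.2696682  0.06      ]
 [0.5855632  0.23739628 0.06      ]
 [0.51461695 0.23886033 0.06      ]
 [0.51735943 0.27083559 0.06      ]]
[[-0.962  0.272 -0.   ]
 [ 0.272  0.962 -0.   ]
 [ 0.    -0.    -1.   ]]
```

Emit:
step_arm(
  deltas="0.0854 -0.461 -0.278 0.05 -0.25;0.0854 -0.461 -0.278 0.05 -0.25;0.0854 -0.461 -0.278 0.05 -0.25;0.0854 -0.461 -0.278 0.05 -0.25;0.0854 -0.461 -0.278 0.05 -0.25;0.0854 -0.461 -0.278 0.05 -0.25;0.0854 -0.461 -0.278 0.05 -0.25;0.0854 -0.461 -0.278 0.05 -0.25",
)

```text
time: 1.2
tool_pos: [0.457, 0.357, 0.2194]
ee_rot: [0.013, 1.0, 0.0, 0.0]
ft_force: [0.3, 0.7, -0.2]
finger_gap: 0.0853
grip_force: 0.0
```

Emit:
step_arm(
  deltas="0.0854 -0.08 -0.08 0.01 0;0.0854 -0.08 -0.08 0.01 0;0.0854 -0.08 -0.08 0.01 0;0.0854 -0.08 -0.08 0.01 0;0.0854 -0.08 -0.08 0.01 0",
)

```text
time: 1.7
tool_pos: [0.5335, 0.2771, 0.2094]
ee_rot: [0.013, 1.0, 0.0, -0.0]
ft_force: [-0.3, 0.7, 0.4]
finger_gap: 0.0854
grip_force: 0.0
```

```bash
python3 - <<'E'
from h import *
o=get_obs();print(o['tool_pos'],o['ee_rot']); print(camera_model('wrist')['mount'].round(3))
snap('wrist','w1.png')
print(find('wrist','cover_mid'))
E
```

```text
[0.53354206 0.27713535 0.20937381] [ 1.30168080e-02  9.99915262e-01  1.33039555e-04 -1.21441732e-04]
[[ 0.     0.963  0.269  0.068]
 [ 1.     0.    -0.    -0.   ]
 [-0.     0.269 -0.963 -0.116]
 [ 0.     0.     0.     1.   ]]
[(0.9, array([0.546, 0.263, 0.02 ]))]
```

View pics/w1.png

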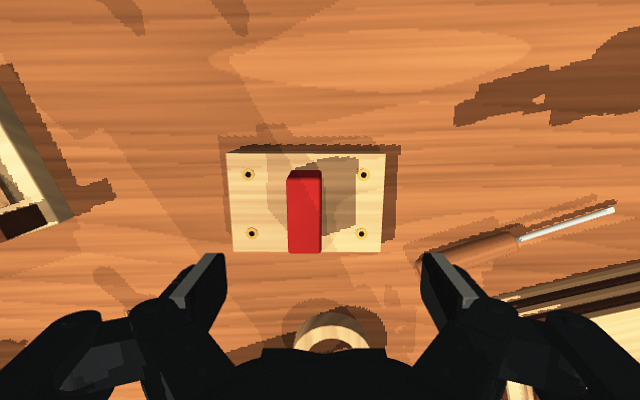

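The wrist view shows the template with corners (226,153), (385,153), (380,251) and (233,252). The top of the red bar spans (288,179) to (321,253).

```bash
python3 - <<'E'
from h import *
P=pix2('wrist',[(226,153),(385,153),(380,251),(233,252)],.02); print(P.round(4),P.mean(0))
P=pix2('wrist',[(288,179),(320,179),(321,253),(288,253)],.06); print(P.round(4),P.mean(0))
E
```

```text
[[0.5013 0.1873 0.02  ]
 [0.5049 0.3359 0.02  ]
 [0.6042 0.3335 0.02  ]
 [0.6016 0.1839 0.02  ]] [0.55298889 0.26013933 0.02      ]
[[0.5192 0.2484 0.06  ]
 [0.5199 0.275  0.06  ]
 [0.5867 0.2741 0.06  ]
 [0.586  0.2449 0.06  ]] [0.55292806 0.26059977 0.06      ]
```

Emit:
step_arm(
  deltas="0.0854 -0.02 -0.0165 0.05 0;0.0854 -0.02 -0.0165 0.1 0;0.0854 -0.02 -0.0165 0.14 0;0.0854 -0.02 -0.0165 0.157 0;0.0854 -0.02 -0.0165 0.157 0;0.0 -0.02 -0.0165 0.157 0;0.0 -0.02 -0.0165 0.157 0;0.0 -0.02 -0.0165 0.157 0",
  grip_force=60,
)

```text
time: 2.6
tool_pos: [0.5543, 0.2602, 0.0546]
ee_rot: [0.013, 1.0, 0.001, 0.001]
ft_force: [0.5, 0.1, -0.1]
finger_gap: 0.0441
grip_force: 0.0
```

Emit:
step_arm(
  deltas="0.0 0 0 0 0;0.0 0 0 0 0;0.0 0 0 0 0;0.0 0 0 0 0",
)

```text
time: 3.0
tool_pos: [0.5541, 0.26, 0.0539]
ee_rot: [0.013, 1.0, 0.0, 0.001]
ft_force: [-2.0, 1.0, 8.2]
finger_gap: 0.0291
grip_force: 61.0
```

Emit:
step_arm(
  deltas="0.0 0 0 -0.03 0;0.0 0 0 -0.07 0;0.0 0 0 -0.11 0;0.0 0 -0.03 -0.12 0;0.0 0.02 -0.07 -0.12 -0.1;0.0 0.03 -0.11 -0.12 -0.2;0.0 0.042 -0.15 -0.12 -0.306;0.0 0.042 -0.19 -0.12 -0.306",
)

```text
time: 3.8
tool_pos: [0.5052, 0.0696, 0.1726]
ee_rot: [-0.142, 0.99, 0.0, 0.0]
ft_force: [1.1, 0.2, -3.0]
finger_gap: 0.029
grip_force: 60.3
```

```bash
python3 - <<'E'
from h import *
o=get_obs();print(o['tool_pos'],o['ee_rot'],o['ft_force'],o['finger_gap'],o['grip_force'])
E
```

```text
[0.50522021 0.0695541  0.17261341] [-1.41894884e-01  9.89881714e-01  1.40384099e-05  1.84282229e-04] [ 1.06354455  0.19933021 -2.97928251] 0.02902678964133452 60.28668165206909
```

Emit:
step_arm(
  deltas="0.0 0.015 -0.045 0 0;0.0 0.03 -0.09 0 0;0.0 0.045 -0.135 0 0;0.0 0.06 -0.18 0.01 0;0.0 0.061 -0.195 0.02 0;0.0 0.061 -0.195 0.03 0;0.0 0.061 -0.195 0.03 0",
)

```text
time: 4.5
tool_pos: [0.5013, -0.1329, 0.1407]
ee_rot: [-0.139, 0.99, 0.001, -0.001]
ft_force: [-0.0, -0.1, -3.9]
finger_gap: 0.0292
grip_force: 60.6
```

```bash
python3 - <<'E'
from h import *
o=get_obs();print(o['tool_pos'],o['ee_rot'],o['ft_force'])
snap('wrist','w2.png'); snap('top','t2.png')
a=cv2.imread('pics/t2.png')[150:260,270:400]; a=cv2.resize(a,(709,600),interpolation=cv2.INTER_CUBIC); cv2.imwrite('pics/t2c.png',a)
print(find('top','cover_mid'))
E
```

```text
[ 0.50125948 -0.13293537  0.14070041] [-1.39366560e-01  9.90240036e-01  6.92073900e-04 -1.07412677e-03] [-0.00850548 -0.12342353 -3.87453472]
[(0.67, array([ 0.468, -0.107,  0.109])), (0.51, array([ 0.38 , -0.426,  0.024]))]
```

View pics/w2.png

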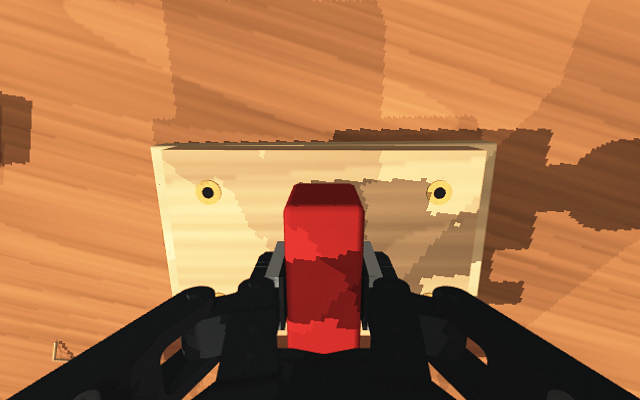

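View pics/t2c.png

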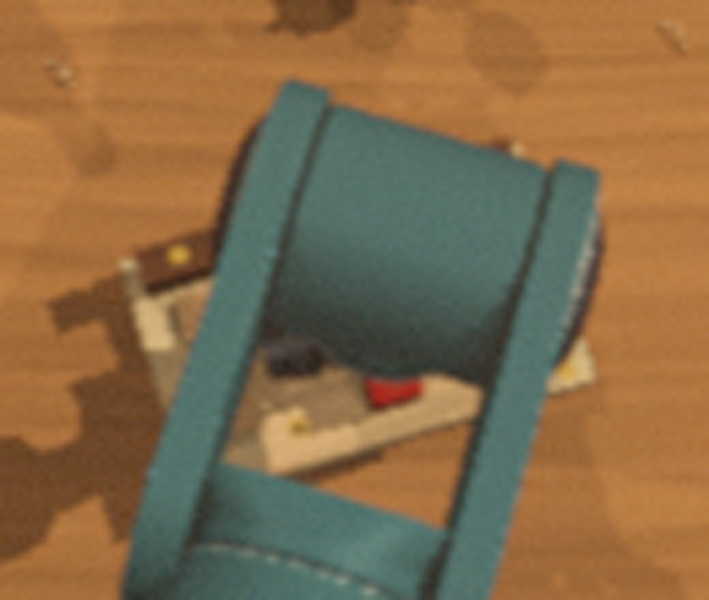

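Both views show the template held squarely over the jig: its far edge is level in the wrist view at row ~148, and it is about 30 mm short of the fence. Next I lower it to about 48 mm and approach the fence.

Emit:
step_arm(
  deltas="0.0 0 0 0.02 0;0.0 0 0 0.038 0;0.0 -0.01 0 0.038 0;0.0 -0.02 0 0.038 0;0.0 -0.02 0 0.038 0;0.0 -0.02 0 0.038 0",
)

```text
time: 5.25
tool_pos: [0.5218, -0.1277, 0.1053]
ee_rot: [-0.14, 0.99, -0.0, 0.0]
ft_force: [0.5, 0.5, -2.3]
finger_gap: 0.029
grip_force: 60.5
```

Emit:
step_arm(
  deltas="0.0 -0.003 0 0 0;0.0 -0.005 0 0 0;0.0 -0.007 0 0 0;0.0 -0.007 0 0 0",
)

```text
time: 5.65
tool_pos: [0.528, -0.126, 0.1044]
ee_rot: [-0.14, 0.99, -0.0, 0.0]
ft_force: [-0.4, 0.2, -2.6]
finger_gap: 0.0293
grip_force: 60.5
```

Emit:
step_arm(
  deltas="0.0 -0.001 0 0 0;0.0 -0.001 0 0 0;0.0 -0.002 0 0 0;0.0 -0.002 0 0 0",
)

```text
time: 6.05
tool_pos: [0.5298, -0.1254, 0.1043]
ee_rot: [-0.14, 0.99, -0.0, -0.0]
ft_force: [-0.3, -0.1, -3.6]
finger_gap: 0.0294
grip_force: 60.5
```

Emit:
step_arm(
  deltas="0.0 -0.001 0 0 0;0.0 -0.001 0 0 0;0.0 -0.002 0 0 0;0.0 -0.002 0 0 0",
)

```text
time: 6.45
tool_pos: [0.5309, -0.1254, 0.1042]
ee_rot: [-0.14, 0.99, -0.0, -0.001]
ft_force: [-7.9, -5.1, 0.3]
finger_gap: 0.0292
grip_force: 61.3
```

Emit:
step_arm(
  deltas="0.0 0 0 0 0;0.0 0 0 0 0;0.0 0 0 0 0",
)

```text
time: 6.75
tool_pos: [0.5309, -0.1254, 0.1042]
ee_rot: [-0.14, 0.99, -0.0, -0.001]
ft_force: [-8.7, -4.2, 0.8]
finger_gap: 0.029
grip_force: 61.3
```

```bash
cat > s.py <<'E'
from h import *
o=get_obs(); a=-.279
r=R.from_euler('z',a); p=r.apply(np.array(o['tool_pos'])-[.5302,-.1264,0])
M=R.from_quat(o['ee_rot']).as_matrix()
print('t',round(o['time'],2),'local',p.round(4),'yaw',round(-np.arctan2(M[0,1],M[1,1])-.279,4),'tilt',M[:2,2].round(4),'F',r.apply(o['ft_force']).round(1),'T',r.apply(o['ft_torque']).round(2))
E
python3 s.py
```

```text
t 6.75 local [0.001  0.0008 0.1042] yaw 0.0015 tilt [-0.0022 -0.001 ] F [-9.5 -1.6  0.8] T [-0.28  1.65  0.48]
```

Emit:
step_arm(
  deltas="0.0 0.0005 0 0 -0.008;0.0 0.0005 0 0 -0.008;0.0 0.0005 0 0.004 -0.008;0.0 0.0005 0 0.008 -0.008;0.0 0.0005 0 0.008 -0.008",
)

```text
time: 7.25
tool_pos: [0.5308, -0.125, 0.0957]
ee_rot: [-0.143, 0.99, 0.0, -0.001]
ft_force: [-4.4, -1.4, -4.2]
finger_gap: 0.0292
grip_force: 60.5
```

```bash
python3 s.py
```

```text
t 7.25 local [0.001  0.0012 0.0957] yaw 0.0088 tilt [-0.0011  0.0001] F [-4.6 -0.1 -4.2] T [-0.04  0.86 -0.22]
```

Emit:
step_arm(
  deltas="0.0 0 0 0.001 0.003;0.0 0 0 0.002 0.003;0.0 0 0 0.002 0.003;0.0 0 0 0.002 0.003",
)

```text
time: 7.65
tool_pos: [0.5308, -0.1251, 0.0943]
ee_rot: [-0.142, 0.99, 0.0, -0.001]
ft_force: [-7.3, -2.2, -1.4]
finger_gap: 0.0292
grip_force: 61.2
```

Emit:
step_arm(
  deltas="0.0 0 0 0.001 0;0.0 0 0 0.001 0;0.0 0 0 0.001 0",
)

```text
time: 7.95
tool_pos: [0.5309, -0.1251, 0.0937]
ee_rot: [-0.142, 0.99, -0.0, -0.0]
ft_force: [-9.3, -2.3, 3.0]
finger_gap: 0.0292
grip_force: 61.7
```

```bash
python3 s.py
```

```text
t 7.95 local [0.001  0.001  0.0937] yaw 0.0063 tilt [-0.0009 -0.0003] F [-9.6  0.4  3. ] T [0.13 1.59 0.12]
```

Emit:
step_arm(
  deltas="0.0 0.0005 0.002 0 0;0.0 0.0005 0.004 0 0;0.0 0.0005 0.006 0 0;0.0 0.0005 0.008 0 0;0.0 0.0005 0.010 0 0;0.0 0.0005 0.010 0 0",
)

```text
time: 8.55
tool_pos: [0.5279, -0.1156, 0.0937]
ee_rot: [-0.142, 0.99, -0.0, 0.0]
ft_force: [-4.7, -2.3, -0.1]
finger_gap: 0.0291
grip_force: 61.0
```

```bash
python3 s.py
```

```text
t 8.55 local [0.0008 0.011  0.0937] yaw 0.0064 tilt [ 0.0002 -0.0004] F [-5.1 -0.9 -0.1] T [-0.2   0.8   0.18]
```

Emit:
step_arm(
  deltas="0.0 0 0.001 0 0;0.0 0 0.001 0 0;0.0 0 0.002 0 0;0.0 0 0.002 0 0",
)

```text
time: 8.95
tool_pos: [0.5273, -0.1136, 0.0933]
ee_rot: [-0.142, 0.99, 0.0, -0.0]
ft_force: [-3.8, -2.3, -1.6]
finger_gap: 0.0291
grip_force: 60.9
```

```bash
python3 s.py
```

```text
t 8.95 local [0.0008 0.0131 0.0933] yaw 0.0063 tilt [-0.      0.0001] F [-4.3 -1.2 -1.6] T [-0.2   0.64  0.16]
```

Emit:
step_arm(
  deltas="0.0 0 0.001 0 0;0.0 0 0.001 0.001 0;0.0 0 0.001 0.002 0;0.0 0 0.001 0.002 0",
)

```text
time: 9.35
tool_pos: [0.527, -0.1126, 0.0911]
ee_rot: [-0.142, 0.99, 0.0, -0.0]
ft_force: [-2.2, -1.4, -1.9]
finger_gap: 0.0291
grip_force: 60.9
```

```bash
python3 s.py
```

```text
t 9.35 local [0.0008 0.0142 0.0911] yaw 0.0062 tilt [-0.0001  0.0003] F [-2.5 -0.8 -1.9] T [0.09 0.59 0.09]
```

It has dropped over the pin tip, so I carry on down.

Emit:
step_arm(
  deltas="0.0 0 0 0.001 0;0.0 0 0 0.002 0;0.0 0 0 0.003 0;0.0 0 0 0.003 0",
)

```text
time: 9.75
tool_pos: [0.5269, -0.1122, 0.0882]
ee_rot: [-0.142, 0.99, 0.001, -0.0]
ft_force: [-5.1, 4.3, -1.3]
finger_gap: 0.0289
grip_force: 61.2
```

```bash
python3 s.py
```

```text
t 9.75 local [0.0008 0.0145 0.0882] yaw 0.0062 tilt [-0.0004  0.0011] F [-3.7  5.5 -1.3] T [0.97 0.65 0.09]
```

Emit:
step_arm(
  deltas="0.0 0 0.0015 0 0;0.0 0 0.0015 0.001 0;0.0 0 0.0015 0.002 0;0.0 0 0.0015 0.003 0;0.0 0 0.0015 0.004 0;0.0 0 0.0015 0.004 0",
)

```text
time: 10.35
tool_pos: [0.5267, -0.1112, 0.0841]
ee_rot: [-0.142, 0.99, 0.0, -0.0]
ft_force: [-2.7, -0.9, -3.7]
finger_gap: 0.0291
grip_force: 60.7
```

```bash
python3 s.py
```

```text
t 10.35 local [0.0008 0.0156 0.0841] yaw 0.0062 tilt [-0.      0.0001] F [-2.9 -0.2 -3.7] T [-0.04  0.62  0.13]
```

Now I press the bed.

Emit:
step_arm(
  deltas="0.0 0 0 0.001 0;0.0 0 0 0.002 0;0.0 0 0 0.003 0;0.0 0 0 0.004 0;0.0 0 0 0.004 0;0.0 0 0 0.004 0",
)

```text
time: 10.95
tool_pos: [0.5266, -0.1113, 0.0809]
ee_rot: [-0.142, 0.99, -0.0, -0.0]
ft_force: [-9.9, -0.5, 6.0]
finger_gap: 0.029
grip_force: 62.1
```

```bash
python3 s.py
```

```text
t 10.95 local [0.0007 0.0155 0.0809] yaw 0.0062 tilt [-0.0001 -0.0001] F [-9.6  2.3  6. ] T [0.37 1.32 0.17]
```

Emit:
step_arm(
  deltas="0.0 0.0005 0 0.001 0;0.0 0.0005 0 0.002 0;0.0 0.0005 0 0.003 0;0.0 0.0005 0 0.003 0;0.0 0.0005 0 0.003 0",
)

```text
time: 11.45
tool_pos: [0.5266, -0.1114, 0.0788]
ee_rot: [-0.142, 0.99, -0.0, 0.001]
ft_force: [-10.1, 1.9, 15.2]
finger_gap: 0.0293
grip_force: 63.1
```

```bash
python3 s.py
```

```text
t 11.45 local [0.0007 0.0155 0.0788] yaw 0.0062 tilt [0.0012 0.    ] F [-9.2  4.6 15.2] T [0.9  1.47 0.2 ]
```

```bash
python3 - <<'E'
from h import *
snap('wrist','w3.png')
E
python3 s.py
```

```text
t 11.5 local [0.0006 0.0155 0.0788] yaw 0.0063 tilt [0.0011 0.0001] F [-10.7   5.1  14.4] T [0.86 1.45 0.14]
```

View pics/w3.png

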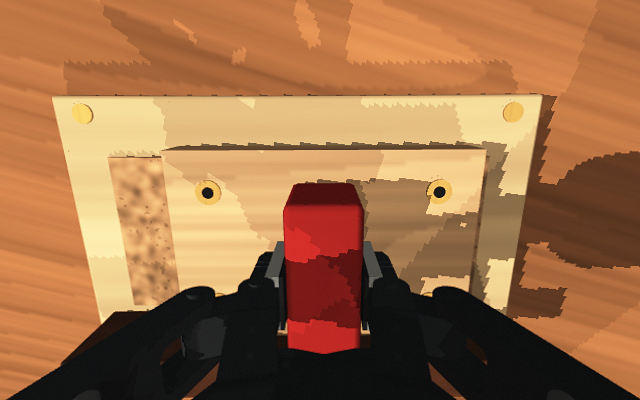

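The wrist view shows the template in the same place in the grip (far edge at row ~149, screws at (208,192) and (439,192)). It is level, parallel to the jig base edge (row ~97), and sunk onto the bed.

```bash
python3 -c "
from plant import *
print(finish_job())"
```

```text
the job is handed in; nothing more can be done
None
```

Job handed in at 11.5 s: by pose and force readings the template is over the pin, flush with the fence and still gripped, with the bed pressed about 5 mm to its stop; the judge's verdict was not shown.

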